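# Re-clamp the loose chip-dish holder on the mahjong table

### The arm

A 6-joint arm with a two-finger parallel gripper is mounted at the origin on the work surface. World frame = base frame: x ahead of the robot, y to its left, z up, the work surface at z = 0. Lengths are in mm, angles in degrees, forces in N, time in s.
With the tool pointing down it reaches from about 350 to 850 mm from the base axis. Payload 8.1 kg.
Tool frame: the origin (TCP) lies midway between the tips of the shut fingers; the grasp point (between the pads) lies 19 mm behind it; z points along the fingers, y is the line along which they close (so a half turn about z gives the same grasp; the last joint's range is limited). The gripper opens to 85 mm and grips with 20 to 120 N. Pads are 22 mm wide; open, the fingers measure 114 mm over their backs; the gripper's body (76 mm by 85 mm) begins 54 mm behind the grasp point. The pads swing forward as they close: fully open they stand 13 mm farther back than shut.
Start: joints at [64.664, 7.471, 85.268, -0, 87.261, -4.893], TCP at [209.545, 562.224, 199.692] pointing down, gripper open.
Joint ranges: [-169.43, 169.43], [-51.17, 129.36], [1.28, 143.12], [-76.62, 256.62], [0, 156.53], [-152.29, 152.29]. Speed limits (degrees/s): [136.94, 136.94, 159.86, 180, 180, 180].

### API

Orientations are given as [roll, pitch, yaw] about the fixed x, y, z axes, in that order (R = Rz(yaw) Ry(pitch) Rx(roll)).
In Python, from bench import r gives the robot as it stands. The module is installed in compiled form; this text tells all that it offers.
- The arm moves only by the tool jog_arm, never from a script. Its argument "rows" is a list of rows, each a list of 2 entries, a list of its own where there are three numbers: the shift along the tool's x, y, z in mm, then the turn, a rotation vector about the tool's x, y, z in rad. A call has 1 to 10 rows; each row is the pose to reach, as a shift and turn from the pose commanded when the call began, along the tool's axes at that moment; what a row does not reach only later rows make up. A row lasts 1/10 s, in which the tool goes at most 50 mm and 8.59 degrees, less where a joint would pass 70% of its speed; a pose out of reach is approached as far as the arm can. A call with a gripper value outside its range is refused whole. "grip" is the finger opening in mm, from 0 to 85.4, set as the call begins (left out, the last holds). The fingers move at their own pace and stop on an object; "force" is the grip in N (left out, the last holds). Time passes only in rows, so rows that repeat a pose let the fingers close. It gives the time, the measured TCP pose, the force, the opening and the grip force at its end, in the units of the state.
- r.sense(): the state, without advancing time (a new reading comes with each control period).
- r.snapshot(name): name is "side" or "top" or "wrist"; returns (picture, depth): 384x512x3 uint8, blue, green, red; 384x512 float32, mm along the optical axis (not along the pixel's ray), 0 where there is no reading.
- r.camera_params(name): a dict with "fx", "fy", "cx", "cy" (pixels), "pose" (4x4, takes a point from camera to world coordinates); the wrist camera has in their place "tool_from_camera" (4x4, takes a point from camera to tool coordinates, whose origin is the TCP and whose axes are the flange's). Camera axes: x right, y down, z forward; pixel columns grow to the right and rows downward; lengths in mm; the calibration is good to about 2 mm. A picture is of the moment at which its call begins: read the wrist's pose just before it. camera_params takes no time and is no camera call.
- r.hand_in(): hands the job in; it is judged then, once.
The state is a dict: "time": time; "joint_pos": joint angles; "qd": joint speeds; "joint_efforts": joint torques, N m; "tool_pos": TCP position; "tcp_rot": TCP orientation; "ft_force": force on the tool from outside, world axes, zero at the start; "wrist_torque": the same for the moment, N m; "finger_gap": finger opening in mm; "grip_force": force on a finger pad.
Only numpy, scipy, OpenCV 4.12 (cv2) and the standard library are available. Lean on these libraries where they do the work, as an engineer would, in place of code of your own. Each camera call takes 0.05 s, during which the arm holds its last target. There are 200 camera calls.

### The job

The clamp-on chip-dish holder at the far edge of the mahjong table has worked loose: the pad of its clamp screw no longer reaches the table top. Slacken the lock ring under the tommy bar until it turns freely, turn the clamp screw down by its bar until its pad bears hand-firm on the pine without overdriving it, then do the lock ring up tight again by feel, not by force, so that it holds the screw as you set it. Leave the tiles, the ashtray and the dish of chips where they are.

Things in the scene. Friction and masses are not known exactly. Their poses are not given: they have to be found in the camera images.
- table_edge: far margin of the pine top (900 x 900 x 30 mm) of the square mahjong table on which the robot stands: what the screw's pad bears on. Origin at the middle of the far edge, at the height of the top face; x points outwards, z up. The table's position and yaw vary a little.
- holder: cast aluminium C-clamp on the far edge of the table, with a round saucer (130 mm) outside the edge. Origin on the vertical axis of the clamp screw, at table-top height to within 0.6 mm; x points out over the edge (edge at 45 mm, saucer centre at 143 mm), z up. Top of its arm is 45 mm up, nothing of it is higher. It does not shift while its screw is worked.
- seat (a point): centre of the arm's flat top on which the lock ring seats, on the screw axis 45 mm above the holder's origin. The arm is 14 mm thick and 44 mm wide, with a round end 62 mm across about this axis.
- lock_ring: knurled steel lock ring, 56 mm across, 46 to 61 mm above the holder's origin, with one straight radial handle. Right-hand thread, 5 mm pitch: counter-clockwise seen from above slackens. Tight at the start (up to 0.7 N m to slacken); backed off by 0.35 to 0.8 rad it leaves its seat and turns freely (0.04 N m): then it no longer grips the screw. It stays where it is left.
- ring_mid (a point): centre of the lock ring, on the screw axis, half-way up its rim. Turned clockwise the ring goes freely until it meets its seat, then the torque climbs by about 0.8 N m per radian. Tight is about 0.6 N m while turning (0.5 to 0.7), that is 10 N squarely on the handle 60 mm out; it then clamps with about 90 N (45 to 150 N will do, more strains the thread) and adds 10 to 20 N to the pad.
- handle (a point): point on the axis of the ring's handle, 62 mm from the screw axis. The handle is a level 8 mm rod, 53.5 mm above the holder's origin, that runs out to a 12 mm black ball at 80 mm; at the start it points back over the table, within 0.7 rad of the holder's -x.
- clamp_screw: clamp screw, coaxial with the lock ring: above the ring a 20 mm steel head (67 to 92 mm above the holder's origin) with a tommy bar through it; under the arm a 14 mm thread and the pad. Right-hand thread, 5 mm pitch: clockwise seen from above drives it down. Origin on the axis at the pad's underside. It stays where it is left.
- bar_mid (a point): middle of the tommy bar, on the screw axis, 80 mm above the holder's origin when the pad just touches, up to 1.5 mm more at the start. The bar is a level 8 mm rod, 86 mm long over its 11 mm end balls.
- bar_end (a point): point on the tommy bar's axis 30 mm from the screw axis, on one of its two like halves. With the ring slack the bar turns at 0.06 N m until the pad touches, then the torque climbs by about 0.4 N m per radian. Hand-firm is 0.35 N m while turning (0.3 to 0.4), that is 12 N squarely on the bar 29 mm out; the pad then bears with about 85 N (50 to 140 N will do, more marks the pine).
- pad (a point): centre of the underside of the screw's round rubber-faced pad, 28 mm across. At the start it hangs 0.1 to 1.5 mm clear of the table top, too little to be told from poses: the bar needs 0.15 to 1.8 rad to bring it into touch.
- chip_dish: round dark wooden dish of chips, 112 mm diameter, 28 mm tall, loose in the holder's saucer; origin at the centre of its underside. A bystander.
- ashtray: round thick glass ashtray, 108 mm diameter, 36 mm tall, loose on the table 140 to 220 mm to one side of the holder; origin at the centre of its underside. A bystander.
- tile_a: green-backed mahjong tile, 27 x 36 x 21 mm, lying face down beside the holder, on the side away from the ashtray; origin at the centre of its underside. A bystander.
- tile_b: the like tile next to tile_a. A bystander.
- tile_c: the like tile lying across the other two. A bystander.

How it is judged (in metres and radians):
On the way, in this order (a step that is already met when the one before it is completed fails the run):
1. the lock ring is slackened: it no longer clamps (contact force between lock_ring and holder below 1 N), for 0.2 s.
2. with the lock ring slack, the clamp screw is turned down until its pad bears on the table with 50 to 140 N (contact force between clamp_screw and table_edge above 50 N and contact force between lock_ring and holder below 2 N), for 0.2 s.
At the end, for the whole second after the job is handed in: The screw's pad bears on the table top with 50 to 140 N, the lock ring is tight again with a clamping force of 45 to 150 N, both left at rest, and tiles, ashtray and dish are where they were (contact force between clamp_screw and table_edge between 50 and 140 N and contact force between lock_ring and holder between 45 and 150 N); the robot touches nothing.
It fails at once if the clamp screw is overdriven: its pad presses on the pine with more than 140 N (contact force between clamp_screw and table_edge above 140 N).
It fails at once if the lock ring is overtightened: it clamps with more than 150 N (contact force between lock_ring and holder above 150 N).
It fails at once if the dish, the ashtray or a tile is shifted by more than 15 mm (distance of any of chip_dish, ashtray, tile_a, tile_b, tile_c from where it was at the start of the episode above 0.015 m).
It also fails if it takes over 61 s, if anything falls off the work surface, if the arm or the gripper's body presses on something with over 40 N, if the wrist force passes 120 N, or if a joint passes its speed limit or range.

## Working session

There is one attempt and no reset: what is moved stays moved. The work goes in short steps, Python scripts to look and compute and a tool call to move; the robot and the scene stay as the last step left them, time stands still between calls to the robot, and variables do not carry over. Pictures are saved under pics/ and viewed, at most 10 in all, crops included, and the job is handed in when it is done.

Besides the shell and the picture viewer there is one more tool, called after ">>>" by a JSON object that holds its "api" and its "payload". jog_arm: Moves the arm, as the interface text tells. Its arguments: {"type":"object","properties":{"rows":{"type":"array"},"grip":{"type":"number"},"force":{"type":"number"}},"required":["rows"]}

```bash
mkdir -p pics; ls; python3 - <<'E'
from bench import r
import cv2,numpy as np
print(r.sense())
for n in("side","top","wrist"):
    im,d=r.snapshot(n); cv2.imwrite(f"pics/{n}0.png",im); np.save(f"{n}0.npy",d); p=r.camera_params(n); print(n,{k:np.round(v,3).tolist() for k,v in p.items()})
a=[cv2.imread(f"pics/{n}0.png") for n in("side","top")]
cv2.imwrite("pics/st0.png",cv2.resize(np.vstack(a),None,fx=.78,fy=.78))
E
```

```text
pics
{'time': 0.0, 'joint_pos': array([ 6.46655180e+01,  7.51429723e+00,  8.53287846e+01,  1.66978907e-03,
        8.72617880e+01, -4.89344413e+00]), 'qd': array([ 0.0161896 , -0.05485785,  0.01412793,  0.02801784, -0.05125216,
       -0.00501118]), 'joint_efforts': array([ 1.09252476e-03, -5.69419527e+01, -5.00542867e+01, -4.03195872e-04,
        1.54509838e-02,  2.23633413e-05]), 'tool_pos': array([209.25947163, 561.68371735, 198.65768025]), 'tcp_rot': array([-1.79895655e+02, -1.06073584e-02,  1.59558871e+02]), 'ft_force': array([ 0.08058212,  0.14910585, -0.21889506]), 'wrist_torque': array([ 0.01798264, -0.02951572,  0.02590689]), 'grip_force': 0.0, 'finger_gap': 85.79474466888885}
side {'fx': 355.014, 'fy': 355.014, 'cx': 253.79, 'cy': 197.801, 'pose': [[-0.767, -0.339, 0.544, 226.575], [-0.641, 0.406, -0.651, 501.924], [0.0, -0.849, -0.529, 503.915], [0.0, 0.0, 0.0, 1.0]]}
top {'fx': 381.07, 'fy': 381.07, 'cx': 261.421, 'cy': 190.558, 'pose': [[-0.03, -0.972, 0.235, 445.026], [-1.0, 0.028, -0.013, -5.454], [0.006, -0.235, -0.972, 1039.123], [0.0, 0.0, 0.0, 1.0]]}
wrist {'fx': 266.639, 'fy': 266.639, 'cx': 256.801, 'cy': 197.118, 'tool_from_camera': [[0.0, -0.953, -0.304, 78.441], [1.0, 0.0, 0.0, -0.175], [-0.0, -0.304, 0.953, -172.881], [0.0, 0.0, 0.0, 1.0]]}
```

View pics/st0.png

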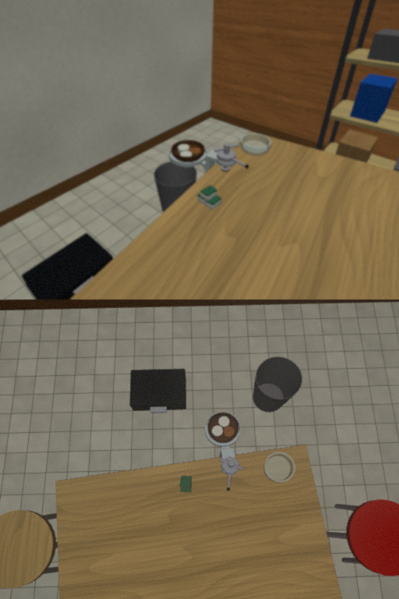

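The stacked picture shows the holder at (230,465), i.e. top-camera pixel about (295,212). The handle runs to a black ball near (292,241). The tiles are on the +y side and the ashtray on the -y side.

```bash
cat > h.py <<'E'
import cv2,numpy as np
from bench import r
from scipy.spatial.transform import Rotation as R
def tool(s=None):
    s=s or r.sense(); T=np.eye(4); T[:3,:3]=R.from_euler('xyz',s['tcp_rot'],degrees=True).as_matrix(); T[:3,3]=s['tool_pos']; return T
def campose(n):
    p=r.camera_params(n); return p,(p['pose'] if n!='wrist' else tool()@p['tool_from_camera'])
def ray(p,P,u,v):
    d=P[:3,:3]@np.array([(u-p['cx'])/p['fx'],(v-p['cy'])/p['fy'],1]); return P[:3,3],d
def onplane(p,P,u,v,z):
    o,d=ray(p,P,u,v); return o+d*(z-o[2])/d[2]
def back(p,P,d):
    v,u=np.indices(d.shape); c=np.stack([(u-p['cx'])/p['fx']*d,(v-p['cy'])/p['fy']*d,d],-1); return c@P[:3,:3].T+P[:3,3]
def proj(p,P,X):
    c=np.linalg.inv(P)@np.append(X,1); return p['fx']*c[0]/c[2]+p['cx'],p['fy']*c[1]/c[2]+p['cy']
E
python3 - <<'E'
from h import *
for n,(u,v) in {"top":(295,212),"side":(290,200)}.items():
    p,P=campose(n); im=cv2.imread(f"pics/{n}0.png"); W=back(p,P,np.load(n+"0.npy"))
    print(n,np.round(onplane(p,P,u,v,90)), np.round(W[v,u]))
    t=W[260,300];print(np.round(t))
    c=im[150:260,200:360] if n=="top" else im[160:280,200:360]
    cv2.imwrite(f"pics/c_{n}.png",cv2.resize(c,None,fx=4,fy=4,interpolation=cv2.INTER_CUBIC))
a=cv2.imread("pics/c_top.png");b=cv2.imread("pics/c_side.png");cv2.imwrite("pics/c.png",cv2.resize(np.vstack([a,b]),None,fx=.65,fy=.65))
E
```

```text
top [ 616. -101.   90.] [ 616. -101.   91.]
[ 501. -117.    0.]
side [586. -51.  90.] [609. -87.  63.]
[511.  11.   3.]
```

View pics/c.png

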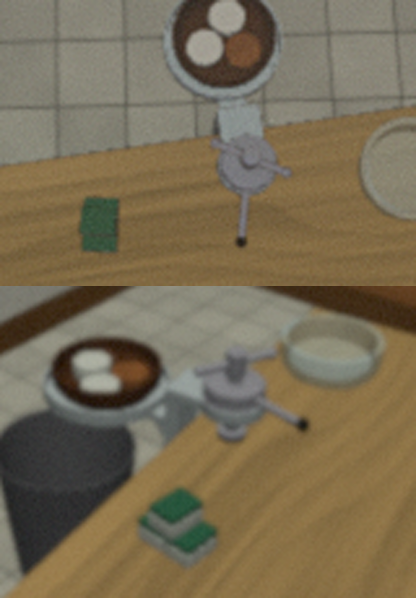

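The zoomed crops show the screw head at top-camera pixel (296,211). The handle points towards the robot, and the tommy bar runs from (283,205) to (311,216). Next I move the wrist camera over it, with tool yaw near 0.

>>> {"api": "jog_arm", "payload": {"rows": [[[-588,-489,-50],[0,0,2.785]],[[-588,-489,-50],[0,0,2.785]],[[-588,-489,-50],[0,0,2.785]],[[-588,-489,-50],[0,0,2.785]],[[-588,-489,-50],[0,0,2.785]],[[-588,-489,-50],[0,0,2.785]],[[-588,-489,-50],[0,0,2.785]],[[-588,-489,-50],[0,0,2.785]],[[-588,-489,-50],[0,0,2.785]],[[-588,-489,-50],[0,0,2.785]]]}}

```text
time: 1.15
tool_pos: [458.1, 127.3, 232.4]
tcp_rot: [180.0, -0.0, 73.3]
ft_force: [0.0, 0.2, 0.3]
finger_gap: 85.3
grip_force: 0.0
```

```bash
cat >> h.py <<'E'
def go(x,y,z,yaw):
    "jog from the measured pose to a tool-down pose at x,y,z,yaw"
    T=tool(); G=R.from_euler('xyz',[180,0,yaw],degrees=True).as_matrix()
    print("shift",np.round(T[:3,:3].T@(np.array([x,y,z])-T[:3,3]),1),"rot",np.round(R.from_matrix(T[:3,:3].T@G).as_rotvec(),3))
E
python3 -c "
from h import *
s=r.sense();print(s['time'],s['tool_pos'],s['tcp_rot'],s['joint_pos']);go(590,-101,250,0)"
```

```text
1.15 [458.08493393 127.34076854 232.43247215] [ 1.79987119e+02 -1.24514399e-02  7.32597559e+01] [ 9.34854941e+00 -1.28485288e+01  1.01558529e+02  5.51975923e-03
  9.12729556e+01  2.60889184e+01]
shift [-180.7  192.1  -17.6] rot [ 0.    -0.     1.279]
```

>>> {"api": "jog_arm", "payload": {"rows": [[[-181,192,-18],[0,0,1.279]],[[-181,192,-18],[0,0,1.279]],[[-181,192,-18],[0,0,1.279]],[[-181,192,-18],[0,0,1.279]],[[-181,192,-18],[0,0,1.279]],[[-181,192,-18],[0,0,1.279]],[[-181,192,-18],[0,0,1.279]],[[-181,192,-18],[0,0,1.279]],[[-181,192,-18],[0,0,1.279]],[[-181,192,-18],[0,0,1.279]]], "grip": 20}}

```text
time: 2.15
tool_pos: [590.5, -98.6, 249.8]
tcp_rot: [-180.0, 0.0, 0.3]
ft_force: [-0.5, 0.4, 0.8]
finger_gap: 20.2
grip_force: 0.0
```

```bash
python3 - <<'E'
from h import *
s=r.sense();print(s['time'],s['tool_pos'],s['tcp_rot'],s['joint_pos'],s['finger_gap'])
p,P=campose("wrist"); np.save("P1.npy",P)
im,d=r.snapshot("wrist"); cv2.imwrite("pics/w1.png",im); np.save("w1.npy",d)
u,v=proj(p,P,[616,-101,80]);print(u,v)
u,v=int(u),int(v); c=im[max(0,v-110):v+110,max(0,u-140):u+140]; print(max(0,u-140),max(0,v-110))
cv2.imwrite("pics/w1c.png",cv2.resize(c,None,fx=2.7,fy=2.7,interpolation=cv2.INTER_CUBIC))
E
```

```text
2.15 [590.50094151 -98.59214293 249.80438498] [-1.79986754e+02  4.89335044e-02  2.51585108e-01] [-1.43852260e+01  6.43366845e+00  8.11972020e+01  4.51275614e-04
  9.24198221e+01  7.53632134e+01] 20.2076804499044
258.86568734816774 154.06913283764214
118 44
```

View pics/w1c.png

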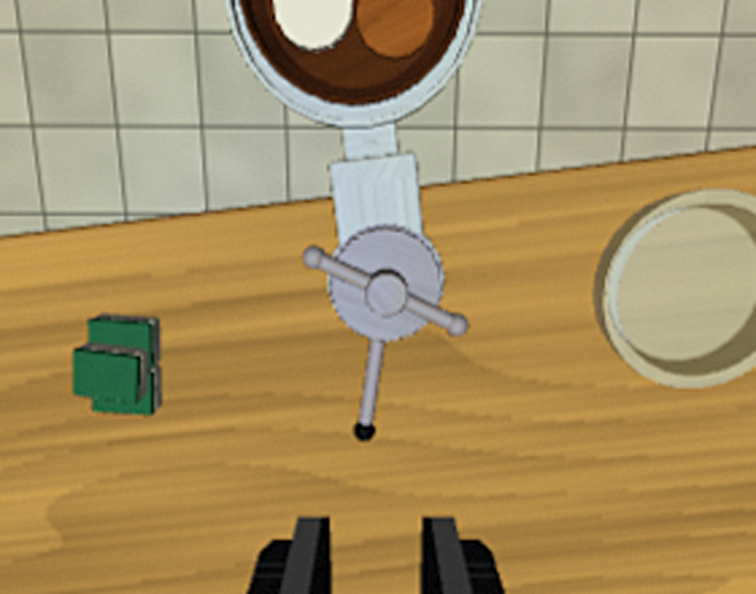

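The crop shows the ring centred at pixel (261,149), the head top at (261,152.5) and the bar balls at (234.3,139.6) and (288,164.4). The handle's black ball is at (252.8,203.6). I take a second view, shifted sideways, to triangulate.

>>> {"api": "jog_arm", "payload": {"rows": [[[15,50,0],[0,0,0]],[[15,50,0],[0,0,0]],[[15,50,0],[0,0,0]],[[15,50,0],[0,0,0]],[[15,50,0],[0,0,0]]]}}

```text
time: 2.7
tool_pos: [605.9, -147.5, 250.5]
tcp_rot: [-180.0, -0.0, 0.4]
ft_force: [0.4, 0.8, -0.1]
finger_gap: 19.9
grip_force: 0.0
```

```bash
python3 - <<'E'
from h import *
p,P2=campose("wrist"); np.save("P2.npy",P2)
im2,d2=r.snapshot("wrist"); cv2.imwrite("pics/w2.png",im2); np.save("w2.npy",d2)
P1=np.load("P1.npy"); im1=cv2.imread("pics/w1.png"); W1=back(p,P1,np.load("w1.npy"));W2=back(p,P2,d2)
def tri(a,b):
    A=[];B=[]
    for P,(u,v) in((P1,a),(P2,b)):
        o,d=ray(p,P,u,v); d/=np.linalg.norm(d); M=np.eye(3)-np.outer(d,d); A.append(M);B.append(M@o)
    return np.linalg.lstsq(np.vstack(A),np.hstack(B),rcond=None)[0]
pts={"barL":((234.3,139.6),80),"barR":((288,164.4),80),"head":((261,152.5),92),"ball":((252.8,203.6),53.5)}
for k,((u,v),z) in pts.items():
    X=onplane(p,P1,u,v,z); u2,v2=proj(p,P2,X); h=10
    t=cv2.getRectSubPix(im1,(21,21),(u,v)); x0,y0=int(u2)-26,int(v2)-26; s=im2[y0:y0+53,x0:x0+53]
    m=cv2.matchTemplate(s,t,cv2.TM_CCOEFF_NORMED); _,q,_,l=cv2.minMaxLoc(m)
    f=[0,0]
    for i in (0,1):
        l_=list(l); 
        a=m[l[1]-(i==1),l[0]-(i==0)];b=m[l[1],l[0]];c=m[l[1]+(i==1),l[0]+(i==0)]; f[i]=.5*(a-c)/(a-2*b+c)
    b=(x0+l[0]+10+f[0],y0+l[1]+10+f[1]); Y=tri((u,v),b)
    print(k,"plane",np.round(X,1),"tri",np.round(Y,1),"q%.2f"%q,"depth",np.round(W1[int(v),int(u)],1),np.round(W2[int(round(b[1])),int(round(b[0]))],1), "plane2",np.round(onplane(p,P2,*b,z),1))
# ring rim: depth points 40..66 high near axis
for W,n in((W1,1),(W2,2)):
    m=(W[...,2]>57)&(W[...,2]<66)&(np.hypot(W[...,0]-614,W[...,1]+101)<40); c,rad=cv2.minEnclosingCircle(W[m][:,:2].astype(np.float32)); print("ring",n,c,rad,np.median(W[m][:,2]))
    m=(W[...,2]>88)&(np.hypot(W[...,0]-614,W[...,1]+101)<40); print("headtop",np.mean(W[m],0),m.sum())
    m=(W[...,2]>72)&(W[...,2]<87)&(np.hypot(W[...,0]-614,W[...,1]+101)<60)&(np.hypot(W[...,0]-614,W[...,1]+101)>14);q=W[m]; print("bar",q.mean(0),m.sum(),np.degrees(np.arctan2(*np.linalg.svd(q[:,:2]-q[:,:2].mean(0))[2][0][::-1])))
    m=(W[...,2]>48)&(W[...,2]<60)&(np.hypot(W[...,0]-614,W[...,1]+101)<95)&(np.hypot(W[...,0]-614,W[...,1]+101)>35)&(W[...,0]<600);q=W[m]; print("handle",q.mean(0),m.sum(),np.degrees(np.arctan2(*np.linalg.svd(q[:,:2]-q[:,:2].mean(0))[2][0][::-1])))
    print("table z",np.median(W[250:300,100:200,2]))
E
```

```text
barL plane [634.1 -69.9  80. ] tri [630.4 -68.6  57.9] q0.76 depth [635.3 -69.9  84.5] [632.9 -75.2  84.3] plane2 [632.2 -73.8  80. ]
barR plane [ 602.8 -138.9   80. ] tri [ 602.6 -139.    79.2] q0.87 depth [ 604.1 -138.4   84.3] [ 603.6 -138.6   84.4] plane2 [ 602.7 -139.1   80. ]
head plane [ 619.8 -103.5   92. ] tri [ 618.4 -103.7   83.1] q0.79 depth [ 620.5 -103.5   92.7] [ 620.4 -104.8   91.2] plane2 [ 620.1 -104.8   92. ]
ball plane [539.4 -92.8  53.5] tri [539.  -92.8  52.3] q0.97 depth [541.7 -91.7  57.5] [541.1 -93.8  57.5] plane2 [539.5 -93.   53.5]
ring 1 (611.5985107421875, -101.1905746459961) 35.97978973388672 59.42059525811237
headtop [ 602.85332519 -100.55302243  346.50577334] 19031
bar [ 619.87103904 -102.56091939   82.63164789] 324 -114.92029635245676
handle [556.25180486 -94.24295161  55.13113027] 176 172.15705717139969
table z -0.3984870654566919
ring 2 (615.3413696289062, -102.841796875) 31.810924530029297 59.48949817192471
headtop [ 614.70006115 -115.03388323  349.00776679] 16898
bar [ 620.24958853 -103.13870484   82.60754752] 330 -114.83971647100995
handle [556.14283278 -94.69802873  55.18148761] 165 172.6473717472617
table z -0.3687378920659228
```

The points agree in both views, and the heights check (bar top 84, handle top 57.5, head 92). The screw axis is at about (619,-104), the handle at 172.4° and the bar at 65°/-115°. I move above the handle at 62 mm radius.

>>> {"api": "jog_arm", "payload": {"rows": [[[-48,-52,60],[0,0,0.14]],[[-48,-52,100],[0,0,0.14]],[[-48,-52,130],[0,0,0.14]],[[-48,-52,130],[0,0,0.14]],[[-48,-52,130],[0,0,0.14]],[[-48,-52,130],[0,0,0.14]],[[-48,-52,130],[0,0,0.14]]]}}

```text
time: 3.45
tool_pos: [560.5, -97.8, 124.1]
tcp_rot: [180.0, -0.3, -7.7]
ft_force: [0.1, 0.7, 0.7]
finger_gap: 19.9
grip_force: 0.0
```

```bash
python3 - <<'E'
from h import *
go(557.5,-95.8,36,-7.6)
p,P=campose("wrist"); im,d=r.snapshot("wrist"); W=back(p,P,d)
cv2.imwrite("pics/w3.png",im[:,80:430])
rr=np.hypot(W[...,0]-619,W[...,1]+104)
m=(W[...,2]>48)&(W[...,2]<60)&(rr<90)&(rr>35)&(W[...,0]<595);q=W[m];print(q.mean(0),m.sum(),cv2.fitLine(q[:,:2].astype(np.float32),cv2.DIST_HUBER,0,.01,.01).ravel())
E
```

```text
shift [-3.8 -1.6 88.1] rot [ 0.001 -0.006 -0.002]
[560.00020621 -94.94156644  54.96149646] 448 [ 9.9056107e-01 -1.3707207e-01  5.6038416e+02 -9.5079102e+01]
```

View pics/w3.png

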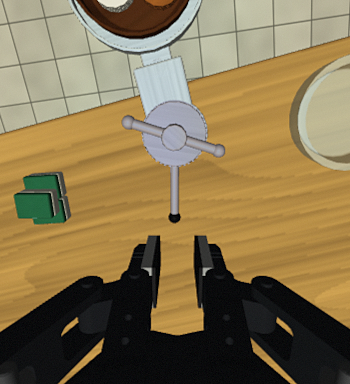

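The picture shows the gripper lined up with the handle (rod at column 175, between the fingers), so I descend.

>>> {"api": "jog_arm", "payload": {"rows": [[[0,0,25],[0,0,0]],[[0,0,50],[0,0,0]],[[0,0,70],[0,0,0]],[[0,0,82],[0,0,0]],[[0,0,86],[0,0,0]],[[0,0,86],[0,0,0]],[[0,0,86],[0,0,0]],[[0,0,86],[0,0,0]]]}}

```text
time: 4.3
tool_pos: [558.8, -97.0, 35.8]
tcp_rot: [180.0, -0.1, -7.7]
ft_force: [0.3, -0.9, -0.1]
finger_gap: 19.8
grip_force: 0.0
```

>>> {"api": "jog_arm", "payload": {"rows": [[[0,0,0],[0,0,0]],[[0,0,0],[0,0,0]],[[0,0,0],[0,0,0]],[[0,0,0],[0,0,0]]], "grip": 10, "force": 20}}

```text
time: 4.7
tool_pos: [557.7, -96.7, 34.4]
tcp_rot: [180.0, -0.0, -7.7]
ft_force: [-0.7, -0.1, 0.1]
finger_gap: 10.0
grip_force: 0.0
```

```bash
python3 -c "
from h import *
s=r.sense();print(s);go(557.5,-95.2,36,-7.8)"
```

```text
{'time': 4.7, 'joint_pos': array([-1.50258405e+01,  1.03532691e+01,  1.00017623e+02, -8.91249026e-04,
        6.96223424e+01,  8.26597500e+01]), 'qd': array([ 0.02835275,  0.0909643 ,  0.06706731,  0.04267969, -0.04545033,
       -0.07851217]), 'joint_efforts': array([-2.45543652e-04, -5.48525870e+01, -4.53752804e+01, -6.66085043e-05,
       -1.16060502e-03,  8.57422549e-06]), 'tool_pos': array([557.7253269, -96.705111 ,  34.4067505]), 'tcp_rot': array([ 1.79998307e+02, -6.60358181e-03, -7.68528014e+00]), 'ft_force': array([-0.71196954, -0.09724426,  0.12133243]), 'wrist_torque': array([-0.01746377,  0.06552268,  0.03007402]), 'grip_force': 0.0, 'finger_gap': 10.03739066345081}
shift [-0.4 -1.5 -1.6] rot [ 0.    -0.     0.002]
```

The handle is straddled. I turn the ring counter-clockwise about the screw axis (tool +y, radius 62).

>>> {"api": "jog_arm", "payload": {"rows": [[[0.05,2.5,0],[0,0,-0.04]],[[0.2,4.95,0],[0,0,-0.08]],[[0.45,7.4,0],[0,0,-0.12]],[[0.8,9.9,0],[0,0,-0.16]],[[1.25,12.3,0],[0,0,-0.2]],[[1.8,14.75,0],[0,0,-0.24]],[[2.4,17.1,0],[0,0,-0.28]]]}}

```text
time: 5.4
tool_pos: [557.8, -114.0, 34.3]
tcp_rot: [-180.0, 0.0, 8.5]
ft_force: [0.6, 0.5, 0.5]
finger_gap: 10.1
grip_force: 0.0
```

>>> {"api": "jog_arm", "payload": {"rows": [[[0.05,2.5,0],[0,0,-0.04]],[[0.2,4.95,0],[0,0,-0.08]],[[0.45,7.4,0],[0,0,-0.12]],[[0.8,9.9,0],[0,0,-0.16]],[[1.25,12.3,0],[0,0,-0.2]]]}}

```text
time: 5.9
tool_pos: [560.8, -126.0, 34.2]
tcp_rot: [-180.0, 0.0, 19.9]
ft_force: [0.9, -0.7, 0.0]
finger_gap: 9.7
grip_force: 0.0
```

```bash
cat >> h.py <<'E'
A=np.array([619,-104.])
def st():
    s=r.sense(); d=s['tool_pos'][:2]-A; f=s['ft_force']; 
    print("t%.2f"%s['time'],np.round(s['tool_pos'],1),"r%.1f th%.1f"%(np.hypot(*d),np.degrees(np.arctan2(d[1],d[0]))%360),"yaw%.1f"%s['tcp_rot'][2],"F",np.round(f,1),"Mz%.2f"%s['wrist_torque'][2],"tau %.3f with Mz %.3f"%((d[0]*f[1]-d[1]*f[0])/1e3,(d[0]*f[1]-d[1]*f[0])/1e3+s['wrist_torque'][2]),"gap%.1f g%.1f"%(s['finger_gap'],s['grip_force']))
E
python3 -c "
from h import *
st()"
```

```text
t5.90 [ 560.8 -126.    34.2] r62.3 th200.7 yaw19.9 F [ 0.9 -0.7  0. ] Mz-0.01 tau 0.062 with Mz 0.050 gap9.7 g0.0
```

No force was felt, so I check with a picture.

```bash
python3 - <<'E'
from h import *
im,d=r.snapshot("wrist"); im2,_=r.snapshot("side"); c=cv2.resize(im2[160:280,230:350],None,fx=3.2,fy=3.2,interpolation=cv2.INTER_CUBIC)
cv2.imwrite("pics/w4.png",np.hstack([im[:,80:430],c]))
E
```

```text
(no output)
```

View pics/w4.png

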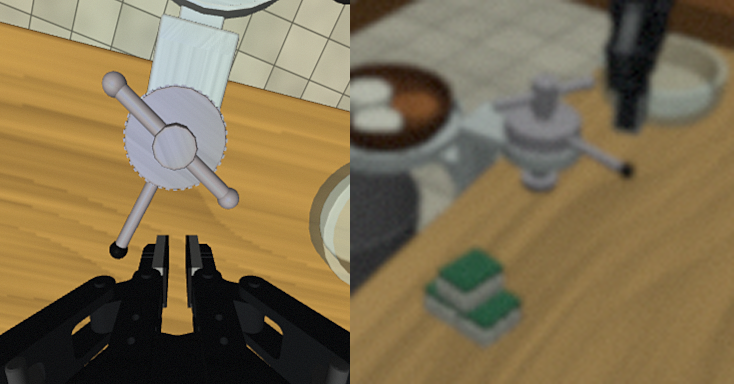

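```bash
python3 - <<'E'
from h import *
p,P=campose("wrist"); t=tool()[:3,3]
print("tcp in wrist",proj(p,P,t)[0]-80,proj(p,P,t)[1]); print("grasp pt",proj(p,P,t+[0,0,19]))
q,Q=campose("side"); f=lambda X:(lambda a:np.round([350+(a[0]-230)*3.2,(a[1]-160)*3.2]))(proj(q,Q,X))
print("side: tcp",f(t),"ball",f([540,-93,53.5]),"axis head",f([619,-104,92]))
_,d=r.snapshot("wrist"); W=back(p,P,d); print("finger tip depth pts",[np.round(W[v,u+80],1) for u,v in((163,240),(192,240),(163,260),(120,250),(175,147))])
print(np.round([q_ for q_ in [proj(p,P,[540,-93,53.5])]],1))
E
```

```text
tcp in wrist 177.04922655411195 227.10965031009994
grasp pt (np.float64(257.05296597032543), np.float64(239.3982336052595))
side: tcp [624. 162.] ball [627. 170.] axis head [547.  80.]
finger tip depth pts [array([ 568. , -115.4,   74.6]), array([ 573.3, -130.5,   74.3]), array([ 568.4, -116.3,   95.5]), array([542.7, -94.1,  56. ]), array([ 619.9, -103.9,   90.5])]
[[197.9 251.1]]
```

```bash
python3 - <<'E'
from h import *
p=r.camera_params("wrist"); T=p['tool_from_camera']; im,d=r.snapshot("wrist"); L=back(p,T,d)
for u in (155,160,163,166,172,186,190,195,200):
    print(u,[tuple(np.round(L[v,u+80]).astype(int)) for v in (232,236,240,244,250,270,290,310)])
q,Q=campose("side"); im,d=r.snapshot("side"); S=back(q,Q,d); t=tool()[:3,3]
m=(np.hypot(S[...,0]-t[0],S[...,1]-t[1])<45)&(S[...,2]>8)&(im.max(2)<75)&(S[...,1]<-105); z=S[m]; o=np.argsort(z[:,2])[:12]; print(np.round(z[o]))
E
```

```text
155 [(np.int64(-20), np.int64(-19), np.int64(35)), (np.int64(-25), np.int64(-19), np.int64(36)), (np.int64(-29), np.int64(-19), np.int64(36)), (np.int64(10), np.int64(-12), np.int64(-45)), (np.int64(11), np.int64(-11), np.int64(-52)), (np.int64(12), np.int64(-10), np.int64(-72)), (np.int64(11), np.int64(-9), np.int64(-84)), (np.int64(16), np.int64(-7), np.int64(-101))]
160 [(np.int64(-20), np.int64(-15), np.int64(35)), (np.int64(10), np.int64(-10), np.int64(-34)), (np.int64(10), np.int64(-9), np.int64(-40)), (np.int64(10), np.int64(-9), np.int64(-45)), (np.int64(11), np.int64(-9), np.int64(-52)), (np.int64(9), np.int64(-8), np.int64(-67)), (np.int64(6), np.int64(-7), np.int64(-77)), (np.int64(-4), np.int64(-7), np.int64(-78))]
163 [(np.int64(-21), np.int64(-12), np.int64(36)), (np.int64(10), np.int64(-8), np.int64(-34)), (np.int64(11), np.int64(-8), np.int64(-41)), (np.int64(11), np.int64(-7), np.int64(-45)), (np.int64(10), np.int64(-7), np.int64(-52)), (np.int64(10), np.int64(-6), np.int64(-68)), (np.int64(-1), np.int64(-7), np.int64(-68)), (np.int64(-102), np.int64(-13), np.int64(3
[... 1727 characters left out ...]
p.int64(11), np.int64(7), np.int64(-84)), (np.int64(-4), np.int64(8), np.int64(-77))]
200 [(np.int64(-20), np.int64(20), np.int64(34)), (np.int64(-24), np.int64(20), np.int64(35)), (np.int64(-29), np.int64(20), np.int64(37)), (np.int64(6), np.int64(13), np.int64(-37)), (np.int64(6), np.int64(12), np.int64(-44)), (np.int64(11), np.int64(10), np.int64(-70)), (np.int64(12), np.int64(9), np.int64(-85)), (np.int64(16), np.int64(7), np.int64(-101))]
[[ 559. -115.   70.]
 [ 561. -113.   70.]
 [ 550. -116.   73.]
 [ 553. -112.   74.]
 [ 551. -113.   74.]
 [ 551. -118.   74.]
 [ 554. -110.   75.]
 [ 559. -108.   76.]
 [ 560. -106.   76.]
 [ 550. -124.   77.]
 [ 554. -108.   78.]
 [ 555. -107.   78.]]
```

Both cameras put the real fingertips about 34 mm behind the reported TCP: the tips stood at z≈70 while the TCP read 34. The fingers passed over the handle without touching it. Vertically I must therefore go 34 mm lower (tips = TCP z + 34). I swing back first, then descend.

>>> {"api": "jog_arm", "payload": {"rows": [[[2,-10,-3],[0,0,0.12]],[[4,-20,-3],[0,0,0.26]],[[7,-30,-3],[0,0,0.4]],[[7,-30,-3],[0,0,0.48]],[[7,-30,-3],[0,0,0.48]],[[7,-30,-3],[0,0,0.48]],[[7,-30,-3],[0,0,0.48]],[[7,-30,-3],[0,0,0.48]]], "grip": 20}}

```text
time: 6.95
tool_pos: [557.2, -95.6, 37.3]
tcp_rot: [180.0, -0.0, -7.6]
ft_force: [0.5, -0.8, -0.4]
finger_gap: 20.0
grip_force: 0.0
```

```bash
python3 - <<'E'
from h import *
st(); go(557.5,-95.2,1,-7.8)
p=r.camera_params("wrist"); T=p['tool_from_camera']; im,d=r.snapshot("wrist"); L=back(p,T,d)
m=(abs(L[...,1])<30)&(L[...,0]>-15)&(L[...,0]<13)&(L[...,2]<-15)&(L[...,2]>-120); q=L[m]
print("finger max toolz",np.percentile(q[:,2],[95,99,100]), "left/right inner y",q[(q[:,1]<0)&(q[:,2]>-60)][:,1].max(),q[(q[:,1]>0)&(q[:,2]>-60)][:,1].min(), q[q[:,2]>-60][:,1].min(),q[q[:,2]>-60][:,1].max())
E
```

```text
t6.95 [557.2 -95.6  37.3] r62.3 th172.2 yaw-7.6 F [ 0.5 -0.8 -0.4] Mz-0.02 tau 0.044 with Mz 0.027 gap20.0 g0.0
shift [ 0.2 -0.4 36.3] rot [ 0.    -0.     0.003]
finger max toolz [-18.89535446 -16.69262798 -15.0552211 ] left/right inner y -0.4255157642220284 0.197647045540153 -23.57023662497947 23.571103641727934
```

>>> {"api": "jog_arm", "payload": {"rows": [[[0,0,8],[0,0,0]],[[0,0,16],[0,0,0]],[[0,0,24],[0,0,0]],[[0,0,30],[0,0,0]],[[0,0,34],[0,0,0]],[[0,0,34],[0,0,0]],[[0,0,34],[0,0,0]]]}}

```text
time: 7.7
tool_pos: [557.3, -95.4, 3.3]
tcp_rot: [180.0, 0.0, -7.7]
ft_force: [0.4, -0.0, 0.2]
finger_gap: 19.9
grip_force: 0.0
```

>>> {"api": "jog_arm", "payload": {"rows": [[[0,0,0],[0,0,0]],[[0,0,0],[0,0,0]],[[0,0,0],[0,0,0]],[[0,0,0],[0,0,0]]], "grip": 11}}

```text
time: 8.1
tool_pos: [557.4, -95.4, 3.5]
tcp_rot: [180.0, -0.0, -7.7]
ft_force: [0.1, 0.8, -0.2]
finger_gap: 11.4
grip_force: 0.0
```

```bash
python3 - <<'E'
from h import *
st()
im,d=r.snapshot("wrist"); im2,_=r.snapshot("side"); c=cv2.resize(im2[160:280,230:350],None,fx=3.2,fy=3.2,interpolation=cv2.INTER_CUBIC)
cv2.imwrite("pics/w5.png",np.hstack([im[:,80:430],c]))
E
```

```text
t8.10 [557.4 -95.4   3.5] r62.2 th172.1 yaw-7.7 F [ 0.1  0.8 -0.2] Mz-0.01 tau -0.049 with Mz -0.064 gap11.4 g0.0
```

View pics/w5.png

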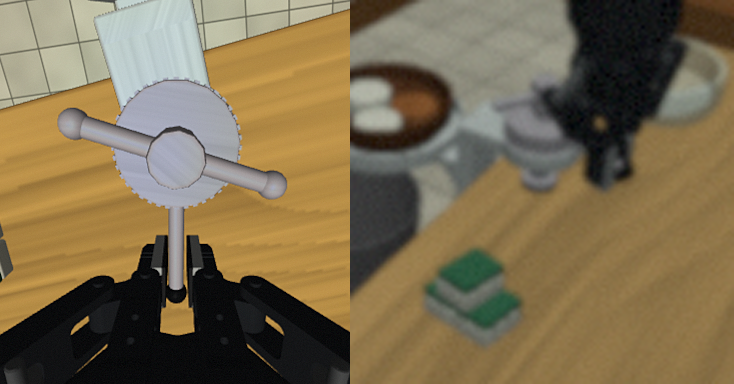

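The handle now lies between the pads (rod at column 177, down to the ball at row 293). I turn counter-clockwise.

>>> {"api": "jog_arm", "payload": {"rows": [[[0.05,2.5,0],[0,0,-0.04]],[[0.2,4.95,0],[0,0,-0.08]],[[0.45,7.4,0],[0,0,-0.12]],[[0.8,9.9,0],[0,0,-0.16]],[[1.25,12.3,0],[0,0,-0.2]]]}}

```text
time: 8.7
tool_pos: [556.9, -107.0, 3.3]
tcp_rot: [-179.9, -0.0, 3.9]
ft_force: [0.6, 3.5, 0.4]
finger_gap: 10.7
grip_force: 1.6
```

>>> {"api": "jog_arm", "payload": {"rows": [[[0.05,2.5,0],[0,0,-0.04]],[[0.2,4.95,0],[0,0,-0.08]],[[0.45,7.4,0],[0,0,-0.12]],[[0.8,9.9,0],[0,0,-0.16]],[[1.25,12.3,0],[0,0,-0.2]]]}}

```text
time: 9.2
tool_pos: [558.8, -119.7, 3.3]
tcp_rot: [-180.0, -0.0, 15.3]
ft_force: [-0.8, 0.5, 0.3]
finger_gap: 10.9
grip_force: 0.6
```

```bash
python3 -c "
from h import *
st()"
```

```text
t9.20 [ 558.8 -119.7    3.3] r62.2 th194.6 yaw15.3 F [-0.8  0.5  0.3] Mz-0.00 tau -0.041 with Mz -0.044 gap10.9 g0.6
```

>>> {"api": "jog_arm", "payload": {"rows": [[[0.05,2.5,0],[0,0,-0.04]],[[0.2,4.95,0],[0,0,-0.08]],[[0.45,7.4,0],[0,0,-0.12]],[[0.8,9.9,0],[0,0,-0.16]],[[1.25,12.3,0],[0,0,-0.2]]]}}

```text
time: 9.7
tool_pos: [563.3, -131.4, 3.3]
tcp_rot: [-180.0, 0.0, 26.8]
ft_force: [-0.6, 0.2, 0.0]
finger_gap: 11.0
grip_force: 0.3
```

>>> {"api": "jog_arm", "payload": {"rows": [[[0.05,2.5,0],[0,0,-0.04]],[[0.2,4.95,0],[0,0,-0.08]],[[0.45,7.4,0],[0,0,-0.12]],[[0.8,9.9,0],[0,0,-0.16]],[[0.8,9.9,0],[0,0,-0.16]]]}}

```text
time: 10.2
tool_pos: [568.6, -140.1, 3.3]
tcp_rot: [180.0, 0.0, 35.9]
ft_force: [0.0, 0.4, -0.3]
finger_gap: 10.9
grip_force: 0.0
```

```bash
python3 - <<'E'
from h import *
st()
p,P=campose("wrist"); im,d=r.snapshot("wrist"); W=back(p,P,d); rr=np.hypot(W[...,0]-619,W[...,1]+104)
m=(W[...,2]>48)&(W[...,2]<60)&(rr<48)&(rr>33)&(W[...,0]<600);q=W[m];print(m.sum(),q.mean(0),np.degrees(np.arctan2(q[:,1].mean()+104,q[:,0].mean()-619))%360)
m=(W[...,2]>73)&(W[...,2]<87)&(rr<50)&(rr>14)&(W[...,0]>590);q=W[m];print("bar",q.mean(0),np.degrees(np.arctan2(*cv2.fitLine(q[:,:2].astype(np.float32),cv2.DIST_HUBER,0,.01,.01).ravel()[1::-1])))
go(619,-104,80,10)
E
```

```text
t10.20 [ 568.6 -140.1    3.3] r62.0 th215.6 yaw35.9 F [ 0.   0.4 -0.3] Mz-0.01 tau -0.017 with Mz -0.023 gap10.9 g0.0
434 [ 585.6497501  -126.53347055   55.33920358] 214.04536873137116
bar [622.82394172 -96.73002927  82.78880463] 65.1116
shift [ 62.    0.4 -76.7] rot [0.   0.   0.45]
```

The ring turns freely. I go another 0.12 rad for margin, then lift off.

>>> {"api": "jog_arm", "payload": {"rows": [[[0.05,2.5,0],[0,0,-0.04]],[[0.2,4.95,0],[0,0,-0.08]],[[0.45,7.4,0],[0,0,-0.12]],[[0.45,6.4,0],[0,0,-0.12]],[[0.45,6.4,0],[0,0,-0.12]],[[0.45,6.4,-20],[0,0,-0.12]],[[0.45,6.4,-45],[0,0,-0.12]],[[0.45,6.4,-75],[0,0,-0.12]],[[0.45,6.4,-75],[0,0,-0.12]],[[0.45,6.4,-75],[0,0,-0.12]]]}}

```text
time: 11.25
tool_pos: [573.3, -145.0, 79.4]
tcp_rot: [179.9, -0.1, 42.7]
ft_force: [0.6, 0.5, 0.0]
finger_gap: 11.1
grip_force: 0.0
```

```bash
python3 - <<'E'
from h import *
st(); go(606.7,-130.3,33,65)
p,P=campose("wrist"); im,d=r.snapshot("wrist"); W=back(p,P,d); rr=np.hypot(W[...,0]-619,W[...,1]+104)
m=(W[...,2]>73)&(W[...,2]<87)&(rr<50)&(rr>14);q=W[m];print("bar",q.mean(0),np.degrees(np.arctan2(*cv2.fitLine(q[:,:2].astype(np.float32),cv2.DIST_HUBER,0,.01,.01).ravel()[1::-1])))
E
```

```text
t11.25 [ 573.3 -145.    79.4] r61.4 th221.9 yaw42.7 F [0.6 0.5 0. ] Mz0.00 tau 0.001 with Mz 0.004 gap11.1 g0.0
shift [34.4 11.7 46.4] rot [ 0.002 -0.001 -0.39 ]
bar [621.25195243 -99.27680094  82.82278903] 65.10953
```

>>> {"api": "jog_arm", "payload": {"rows": [[[34.4,11.7,0],[0,0,-0.13]],[[34.4,11.7,0],[0,0,-0.26]],[[34.4,11.7,0],[0,0,-0.39]],[[34.4,11.7,0],[0,0,-0.39]],[[34.4,11.7,0],[0,0,-0.39]],[[34.4,11.7,0],[0,0,-0.39]]], "grip": 24}}

```text
time: 11.9
tool_pos: [605.3, -130.0, 77.6]
tcp_rot: [-179.9, 0.0, 64.9]
ft_force: [1.2, 0.6, 0.0]
finger_gap: 24.3
grip_force: 0.0
```

```bash
python3 - <<'E'
from h import *
st(); go(606.7,-130.3,33,65)
p,P=campose("wrist"); im,d=r.snapshot("wrist"); W=back(p,P,d); rr=np.hypot(W[...,0]-619,W[...,1]+104)
m=(W[...,2]>73)&(W[...,2]<87)&(rr<50)&(rr>14);q=W[m];print("bar",q.mean(0),np.degrees(np.arctan2(*cv2.fitLine(q[:,:2].astype(np.float32),cv2.DIST_HUBER,0,.01,.01).ravel()[1::-1])))
cv2.imwrite("pics/w6.png",im[:,80:430])
E
```

```text
t11.90 [ 605.3 -130.    77.6] r29.4 th242.2 yaw64.9 F [1.2 0.6 0. ] Mz0.02 tau 0.023 with Mz 0.038 gap24.3 g0.0
shift [ 0.4  1.5 44.6] rot [-0.001  0.    -0.002]
bar [621.15887035 -99.2119133   82.77384374] 65.44723
```

View pics/w6.png

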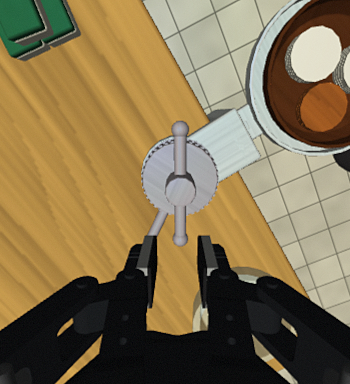

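The bar end is centred between the fingers (column 180), so I descend to bar height (tips at about 67).

>>> {"api": "jog_arm", "payload": {"rows": [[[0.4,1,12],[0,0,0]],[[0.4,1,24],[0,0,0]],[[0.4,1,34],[0,0,0]],[[0.4,1,41],[0,0,0]],[[0.4,1,44],[0,0,0]],[[0.4,1,44],[0,0,0]],[[0.4,1,44],[0,0,0]]]}}

```text
time: 12.65
tool_pos: [607.2, -130.2, 34.7]
tcp_rot: [180.0, -0.0, 65.1]
ft_force: [0.2, 0.9, 0.3]
finger_gap: 23.8
grip_force: 0.0
```

>>> {"api": "jog_arm", "payload": {"rows": [[[0,0,0],[0,0,0]],[[0,0,0],[0,0,0]],[[0,0,0],[0,0,0]],[[0,0,0],[0,0,0]]], "grip": 15}}

```text
time: 13.05
tool_pos: [607.0, -130.2, 34.5]
tcp_rot: [180.0, -0.0, 65.1]
ft_force: [-0.9, 0.1, 0.1]
finger_gap: 15.2
grip_force: 0.0
```

```bash
python3 -c "
from h import *
st();print(r.sense()['joint_pos'])"
```

```text
t13.05 [ 607.  -130.2   34.5] r28.8 th245.4 yaw65.1 F [-0.9  0.1  0.1] Mz0.05 tau -0.025 with Mz 0.025 gap15.2 g0.0
[-1.68371193e+01  1.81698531e+01  9.07682688e+01  3.58214980e-04
  7.10431411e+01  8.08684554e+00]
```

>>> {"api": "jog_arm", "payload": {"rows": [[[0.04,-1.45,0],[0,0,0.05]],[[0.14,-2.9,0],[0,0,0.1]],[[0.33,-4.33,0],[0,0,0.15]],[[0.58,-5.76,0],[0,0,0.2]],[[0.9,-7.17,0],[0,0,0.25]],[[1.3,-8.57,0],[0,0,0.3]],[[1.76,-9.94,0],[0,0,0.35]],[[2.29,-11.3,0],[0,0,0.4]]]}}

```text
time: 13.85
tool_pos: [598.0, -123.5, 34.5]
tcp_rot: [180.0, -0.0, 42.0]
ft_force: [2.2, -1.1, -1.2]
finger_gap: 15.0
grip_force: 0.8
```

```bash
cat >> h.py <<'E'
def bar():
    p,P=campose("wrist"); im,d=r.snapshot("wrist"); W=back(p,P,d); rr=np.hypot(W[...,0]-619,W[...,1]+104); L=back(p,r.camera_params("wrist")['tool_from_camera'],d)
    m=(W[...,2]>73)&(W[...,2]<87)&(rr<50)&(rr>12)&(L[...,0]>20);q=W[m];print("bar n",m.sum(),"angle %.1f"%np.degrees(np.arctan2(*cv2.fitLine(q[:,:2].astype(np.float32),cv2.DIST_HUBER,0,.01,.01).ravel()[1::-1])))
E
python3 -c "
from h import *
st();bar()"
```

```text
t13.85 [ 598.  -123.5   34.5] r28.7 th222.8 yaw42.0 F [ 2.2 -1.1 -1.2] Mz0.04 tau 0.066 with Mz 0.107 gap15.0 g0.8
bar n 1154 angle 45.7
```

>>> {"api": "jog_arm", "payload": {"rows": [[[0.04,-1.45,0],[0,0,0.05]],[[0.14,-2.9,0],[0,0,0.1]],[[0.33,-4.33,0],[0,0,0.15]],[[0.58,-5.76,0],[0,0,0.2]],[[0.9,-7.17,0],[0,0,0.25]],[[1.3,-8.57,0],[0,0,0.3]]]}}

```text
time: 14.5
tool_pos: [593.1, -116.3, 34.4]
tcp_rot: [180.0, -0.0, 24.9]
ft_force: [2.2, -1.6, -1.1]
finger_gap: 14.9
grip_force: 0.8
```

```bash
python3 -c "
from h import *
st();bar();st()"
```

```text
t14.50 [ 593.1 -116.3   34.4] r28.7 th205.4 yaw24.9 F [ 2.2 -1.6 -1.1] Mz-0.01 tau 0.069 with Mz 0.062 gap14.9 g0.8
bar n 1152 angle 29.0
t14.55 [ 593.  -116.1   34.4] r28.7 th204.9 yaw24.7 F [ 1.3 -1.6 -0.5] Mz0.02 tau 0.058 with Mz 0.074 gap15.0 g0.7
```

Still free (0.06 N m), so I continue.

>>> {"api": "jog_arm", "payload": {"rows": [[[0.04,-1.45,0],[0,0,0.05]],[[0.14,-2.9,0],[0,0,0.1]],[[0.33,-4.33,0],[0,0,0.15]],[[0.58,-5.76,0],[0,0,0.2]],[[0.9,-7.17,0],[0,0,0.25]],[[1.3,-8.57,0],[0,0,0.3]]]}}

```text
time: 15.15
tool_pos: [590.6, -108.2, 34.4]
tcp_rot: [180.0, -0.0, 7.8]
ft_force: [2.1, -2.4, -1.8]
finger_gap: 14.9
grip_force: 1.2
```

```bash
python3 -c "
from h import *
st();bar();st()"
```

```text
t15.15 [ 590.6 -108.2   34.4] r28.7 th188.4 yaw7.8 F [ 2.1 -2.4 -1.8] Mz0.08 tau 0.078 with Mz 0.159 gap14.9 g1.2
bar n 1160 angle 12.7
t15.20 [ 590.5 -108.    34.4] r28.8 th188.0 yaw7.6 F [ 1.6 -1.8 -1.3] Mz0.02 tau 0.058 with Mz 0.074 gap15.1 g1.1
```

>>> {"api": "jog_arm", "payload": {"rows": [[[0.04,-1.45,0],[0,0,0.05]],[[0.14,-2.9,0],[0,0,0.1]],[[0.33,-4.33,0],[0,0,0.15]],[[0.58,-5.76,0],[0,0,0.2]],[[0.9,-7.17,0],[0,0,0.25]],[[1.3,-8.57,0],[0,0,0.3]]]}}

```text
time: 15.8
tool_pos: [590.5, -99.9, 34.3]
tcp_rot: [179.9, -0.0, -9.4]
ft_force: [1.4, -4.0, -1.7]
finger_gap: 15.4
grip_force: 2.1
```

```bash
python3 -c "
from h import *
st();bar();st()"
```

```text
t15.80 [590.5 -99.9  34.3] r28.7 th171.9 yaw-9.4 F [ 1.4 -4.  -1.7] Mz0.05 tau 0.107 with Mz 0.158 gap15.4 g2.1
bar n 1145 angle -3.1
t15.85 [590.5 -99.7  34.2] r28.8 th171.5 yaw-9.6 F [ 1.9 -3.9 -1.8] Mz0.02 tau 0.104 with Mz 0.127 gap15.1 g2.0
```

>>> {"api": "jog_arm", "payload": {"rows": [[[0.04,-1.45,0],[0,0,0.05]],[[0.14,-2.9,0],[0,0,0.1]],[[0.33,-4.33,0],[0,0,0.15]],[[0.58,-5.76,0],[0,0,0.2]],[[0.9,-7.17,0],[0,0,0.25]]]}}

```text
time: 16.35
tool_pos: [592.2, -93.3, 34.1]
tcp_rot: [179.9, 0.0, -23.7]
ft_force: [-0.4, -6.8, -2.1]
finger_gap: 15.3
grip_force: 2.8
```

```bash
python3 -c "
from h import *
st();bar();st()"
```

```text
t16.35 [592.2 -93.3  34.1] r28.8 th158.2 yaw-23.7 F [-0.4 -6.8 -2.1] Mz0.09 tau 0.185 with Mz 0.276 gap15.3 g2.8
bar n 1139 angle -16.4
t16.40 [592.3 -93.1  34.1] r28.9 th157.8 yaw-23.9 F [ 0.1 -4.4 -1.8] Mz0.02 tau 0.117 with Mz 0.133 gap15.0 g2.6
```

>>> {"api": "jog_arm", "payload": {"rows": [[[0.04,-1.45,0],[0,0,0.05]],[[0.14,-2.9,0],[0,0,0.1]],[[0.33,-4.33,0],[0,0,0.15]],[[0.45,-5.05,0],[0,0,0.175]],[[0.58,-5.76,0],[0,0,0.2]]]}}

```text
time: 16.9
tool_pos: [594.6, -88.5, 34.0]
tcp_rot: [179.9, 0.0, -35.1]
ft_force: [-1.9, -6.4, -0.9]
finger_gap: 14.9
grip_force: 3.4
```

```bash
python3 -c "
from h import *
st();bar();st();bar();st()"
```

```text
t16.90 [594.6 -88.5  34. ] r28.9 th147.5 yaw-35.1 F [-1.9 -6.4 -0.9] Mz0.10 tau 0.186 with Mz 0.281 gap14.9 g3.4
bar n 1135 angle -26.7
t16.95 [594.7 -88.4  34. ] r28.9 th147.4 yaw-35.2 F [-2.3 -5.8 -0.6] Mz0.08 tau 0.177 with Mz 0.259 gap15.3 g3.2
bar n 1136 angle -27.1
t17.00 [594.6 -88.4  34. ] r28.9 th147.4 yaw-35.1 F [-2.  -6.5 -1.5] Mz0.05 tau 0.190 with Mz 0.240 gap14.9 g3.1
```

>>> {"api": "jog_arm", "payload": {"rows": [[[0.04,-1.45,0],[0,0,0.05]],[[0.14,-2.9,0],[0,0,0.1]],[[0.22,-3.6,0],[0,0,0.125]],[[0.33,-4.33,0],[0,0,0.15]],[[0.45,-5.05,0],[0,0,0.175]]]}}

```text
time: 17.5
tool_pos: [597.4, -84.8, 33.8]
tcp_rot: [179.8, 0.0, -45.1]
ft_force: [-4.1, -6.7, 0.9]
finger_gap: 14.9
grip_force: 4.0
```

```bash
python3 -c "
from h import *
st();bar();st();bar();st();print(r.sense()['joint_pos'][5])"
```

```text
t17.50 [597.4 -84.8  33.8] r29.0 th138.4 yaw-45.1 F [-4.1 -6.7  0.9] Mz0.10 tau 0.222 with Mz 0.323 gap14.9 g4.0
bar n 1130 angle -36.3
t17.55 [597.4 -84.7  33.8] r29.0 th138.1 yaw-45.2 F [-4.2 -6.4  0.9] Mz0.06 tau 0.220 with Mz 0.284 gap15.1 g3.8
bar n 1133 angle -36.5
t17.60 [597.4 -84.6  33.8] r29.0 th138.0 yaw-45.1 F [-4.2 -6.6 -0.1] Mz0.04 tau 0.224 with Mz 0.267 gap15.0 g3.7
122.29639856696579
```

>>> {"api": "jog_arm", "payload": {"rows": [[[0.01,-0.75,0],[0,0,0.025]],[[0.04,-1.45,0],[0,0,0.05]],[[0.08,-2.2,0],[0,0,0.075]],[[0.14,-2.9,0],[0,0,0.1]],[[0.18,-3.3,0],[0,0,0.115]]]}}

```text
time: 18.1
tool_pos: [599.6, -82.4, 33.8]
tcp_rot: [179.8, 0.0, -51.7]
ft_force: [-5.6, -7.1, 0.8]
finger_gap: 14.8
grip_force: 4.4
```

```bash
python3 -c "
from h import *
st();bar();st();bar();st()"
```

```text
t18.10 [599.6 -82.4  33.8] r29.0 th132.0 yaw-51.7 F [-5.6 -7.1  0.8] Mz0.09 tau 0.259 with Mz 0.347 gap14.8 g4.4
bar n 1132 angle -42.0
t18.15 [599.6 -82.5  33.7] r29.0 th132.1 yaw-51.7 F [-5.4 -5.8  0.8] Mz0.05 tau 0.229 with Mz 0.280 gap15.3 g4.3
bar n 1131 angle -42.3
t18.20 [599.5 -82.5  33.8] r29.0 th132.1 yaw-51.7 F [-4.4 -6.8  0.3] Mz0.09 tau 0.228 with Mz 0.316 gap15.2 g4.2
```

The torque reads about 0.32 N m while turning, so the screw is hand-firm. I back off, open and lift clear.

>>> {"api": "jog_arm", "payload": {"rows": [[[0,1,0],[0,0,0]],[[0,2,0],[0,0,-0.03]],[[0,2,0],[0,0,-0.03]],[[0,2,0],[0,0,-0.03]],[[0,2,-15],[0,0,-0.03]],[[0,2,-35],[0,0,-0.03]],[[0,2,-50],[0,0,-0.03]],[[0,2,-50],[0,0,-0.03]],[[0,2,-50],[0,0,-0.03]]], "grip": 22}}

```text
time: 19.1
tool_pos: [600.1, -82.4, 85.1]
tcp_rot: [-179.9, -0.1, -50.1]
ft_force: [-0.9, -0.0, -0.9]
finger_gap: 22.1
grip_force: 0.0
```

```bash
python3 - <<'E'
from h import *
st();bar()
p,P=campose("wrist"); im,d=r.snapshot("wrist"); W=back(p,P,d); rr=np.hypot(W[...,0]-619,W[...,1]+104)
cv2.imwrite("pics/w7.png",im[:,80:430])
m=(W[...,2]>48)&(W[...,2]<60)&(rr<75)&(rr>36)&(W[...,0]<605);q=W[m];print(m.sum(),q.mean(0),np.degrees(np.arctan2(q[:,1].mean()+104,q[:,0].mean()-619))%360)
for a in (215,219,221,223): t=np.radians(a); print(a,end=' '); go(619+62*np.cos(t),-104+62*np.sin(t),80,a-180)
E
```

```text
t19.10 [600.1 -82.4  85.1] r28.7 th131.1 yaw-50.1 F [-0.9 -0.  -0.9] Mz0.00 tau 0.020 with Mz 0.020 gap22.1 g0.0
bar n 597 angle -38.7
554 [ 576.51959123 -139.86473984   55.24681934] 220.17324550624073
215 shift [24.3 60.4  3.4] rot [-0.000e+00  1.000e-03 -1.485e+00]
219 shift [28.6 60.6  3.4] rot [-0.000e+00  1.000e-03 -1.555e+00]
221 shift [30.8 60.6  3.4] rot [-0.00e+00  1.00e-03 -1.59e+00]
223 shift [33.  60.5  3.4] rot [-0.000e+00  1.000e-03 -1.625e+00]
```

View pics/w7.png

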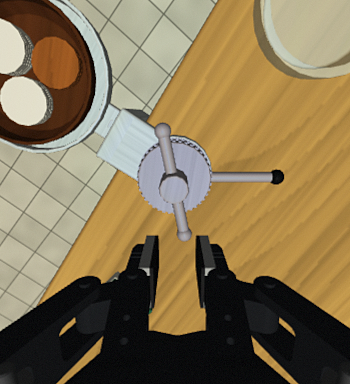

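The picture shows the screw's bar released at about -40° and the handle pointing right, at world 220°. I go back over the handle.

>>> {"api": "jog_arm", "payload": {"rows": [[[30,60,0],[0,0,-1.57]],[[30,60,0],[0,0,-1.57]],[[30,60,0],[0,0,-1.57]],[[30,60,0],[0,0,-1.57]],[[30,60,0],[0,0,-1.57]],[[30,60,0],[0,0,-1.57]],[[30,60,0],[0,0,-1.57]],[[30,60,0],[0,0,-1.57]],[[30,60,0],[0,0,-1.57]],[[30,60,0],[0,0,-1.57]]]}}

```text
time: 20.2
tool_pos: [571.9, -143.5, 82.9]
tcp_rot: [-179.9, 0.1, 35.7]
ft_force: [-1.1, -0.4, 0.0]
finger_gap: 21.7
grip_force: 0.0
```

>>> {"api": "jog_arm", "payload": {"rows": [[[0,0,0],[0,0,-0.08]],[[0,0,0],[0,0,-0.08]],[[0,0,0],[0,0,-0.08]],[[0,0,0],[0,0,-0.08]]]}}

```text
time: 20.6
tool_pos: [572.5, -143.7, 83.8]
tcp_rot: [-180.0, 0.0, 39.8]
ft_force: [0.1, 0.5, -0.6]
finger_gap: 22.2
grip_force: 0.0
```

```bash
python3 - <<'E'
from h import *
st();bar()
p,P=campose("wrist"); im,d=r.snapshot("wrist"); W=back(p,P,d); rr=np.hypot(W[...,0]-619,W[...,1]+104)
m=(W[...,2]>48)&(W[...,2]<60)&(rr<90)&(rr>36)&(W[...,0]<605)&(W[...,1]<-110);q=W[m];f=cv2.fitLine(q[:,:2].astype(np.float32),cv2.DIST_HUBER,0,.01,.01).ravel();print(m.sum(),q.mean(0),np.degrees(np.arctan2(f[1],f[0]))%180,np.degrees(np.arctan2(q[:,1].mean()+104,q[:,0].mean()-619))%360)
go(571.5,-143.9,3,40)
E
```

```text
t20.60 [ 572.5 -143.7   83.8] r61.2 th220.5 yaw39.8 F [ 0.1  0.5 -0.6] Mz-0.03 tau -0.019 with Mz -0.050 gap22.2 g0.0
bar n 1226 angle -38.8
567 [ 572.58202018 -142.23133506   55.73553599] 40.161728 219.4759632653148
shift [-1.  -0.6 81.1] rot [-0.     0.    -0.002]
```

>>> {"api": "jog_arm", "payload": {"rows": [[[-1,-1,20],[0,0,0]],[[-1,-1,40],[0,0,0]],[[-1,-1,55],[0,0,0]],[[-1,-1,68],[0,0,0]],[[-1,-1,76],[0,0,0]],[[-1,-1,80],[0,0,0]],[[-1,-1,80],[0,0,0]],[[-1,-1,80],[0,0,0]]]}}

```text
time: 21.5
tool_pos: [572.0, -143.9, 5.0]
tcp_rot: [179.9, -0.0, 40.0]
ft_force: [0.4, 0.9, -0.7]
finger_gap: 22.1
grip_force: 0.0
```

>>> {"api": "jog_arm", "payload": {"rows": [[[0,0,0],[0,0,0]],[[0,0,0],[0,0,0]],[[0,0,0],[0,0,0]],[[0,0,0],[0,0,0]]], "grip": 11}}

```text
time: 21.9
tool_pos: [571.6, -143.8, 4.6]
tcp_rot: [180.0, -0.0, 40.0]
ft_force: [0.2, 0.9, 0.7]
finger_gap: 10.8
grip_force: 0.0
```

>>> {"api": "jog_arm", "payload": {"rows": [[[0.05,-2.5,0],[0,0,0.04]],[[0.2,-4.95,0],[0,0,0.08]],[[0.45,-7.4,0],[0,0,0.12]],[[0.8,-9.9,0],[0,0,0.16]],[[1.25,-12.3,0],[0,0,0.2]],[[1.8,-14.75,0],[0,0,0.24]],[[2.4,-17.1,0],[0,0,0.28]]]}}

```text
time: 22.6
tool_pos: [562.6, -129.3, 4.5]
tcp_rot: [180.0, -0.0, 23.8]
ft_force: [2.1, -1.7, -1.8]
finger_gap: 10.9
grip_force: 1.0
```

```bash
cat >> h.py <<'E'
def han():
    p,P=campose("wrist"); im,d=r.snapshot("wrist"); W=back(p,P,d); rr=np.hypot(W[...,0]-619,W[...,1]+104); L=back(p,r.camera_params("wrist")['tool_from_camera'],d)
    m=(W[...,2]>48)&(W[...,2]<60)&(rr<50)&(rr>33)&(L[...,0]>12)&(L[...,0]<35)&(abs(L[...,1])<12);q=W[m];print("handle n",m.sum(),np.degrees(np.arctan2(q[:,1].mean()+104,q[:,0].mean()-619))%360)
E
python3 -c "
from h import *
st();han();st()"
```

```text
t22.60 [ 562.6 -129.3    4.5] r61.9 th204.2 yaw23.8 F [ 2.1 -1.7 -1.8] Mz0.06 tau 0.148 with Mz 0.211 gap10.9 g1.0
handle n 476 205.07962648350278
t22.65 [ 562.4 -129.     4.4] r61.9 th203.8 yaw23.7 F [ 1.5 -0.8  0.6] Mz0.05 tau 0.082 with Mz 0.133 gap11.3 g0.8
```

>>> {"api": "jog_arm", "payload": {"rows": [[[0.05,-2.5,0],[0,0,0.04]],[[0.2,-4.95,0],[0,0,0.08]],[[0.45,-7.4,0],[0,0,0.12]],[[0.8,-9.9,0],[0,0,0.16]]]}}

```text
time: 23.05
tool_pos: [559.3, -120.1, 4.5]
tcp_rot: [180.0, -0.0, 14.7]
ft_force: [1.5, -2.2, -2.5]
finger_gap: 11.0
grip_force: 1.2
```

```bash
python3 -c "
from h import *
st();han();st();bar();st()"
```

```text
t23.05 [ 559.3 -120.1    4.5] r61.8 th195.1 yaw14.7 F [ 1.5 -2.2 -2.5] Mz0.07 tau 0.154 with Mz 0.222 gap11.0 g1.2
handle n 480 196.02131304378153
t23.10 [ 559.1 -119.7    4.4] r61.9 th194.7 yaw14.6 F [ 2.4 -1.3 -1.3] Mz0.06 tau 0.113 with Mz 0.174 gap11.1 g1.0
bar n 3847 angle -38.8
t23.15 [ 559.1 -119.8    4.4] r61.9 th194.8 yaw14.8 F [ 0.5 -0.8 -1.4] Mz-0.03 tau 0.059 with Mz 0.027 gap11.1 g0.6
```

>>> {"api": "jog_arm", "payload": {"rows": [[[0.05,-2.5,0],[0,0,0.04]],[[0.2,-4.95,0],[0,0,0.08]],[[0.45,-7.4,0],[0,0,0.12]],[[0.8,-9.9,0],[0,0,0.16]],[[1.25,-12.3,0],[0,0,0.2]]]}}

```text
time: 23.65
tool_pos: [557.2, -108.1, 4.4]
tcp_rot: [180.0, -0.0, 3.3]
ft_force: [1.2, -4.6, -2.0]
finger_gap: 11.1
grip_force: 1.8
```

```bash
python3 -c "
from h import *
st();han();st();bar();st()"
```

```text
t23.65 [ 557.2 -108.1    4.4] r61.9 th183.8 yaw3.3 F [ 1.2 -4.6 -2. ] Mz0.00 tau 0.289 with Mz 0.293 gap11.1 g1.8
handle n 477 184.76279487768784
t23.70 [ 557.2 -107.7    4.4] r61.9 th183.4 yaw3.2 F [ 1.5 -3.1 -0.8] Mz0.04 tau 0.195 with Mz 0.239 gap10.7 g1.5
bar n 3892 angle -39.5
t23.75 [ 557.2 -107.8    4.4] r61.9 th183.5 yaw3.3 F [ 1.7 -1.6 -0.8] Mz0.07 tau 0.103 with Mz 0.168 gap11.0 g1.1
```

>>> {"api": "jog_arm", "payload": {"rows": [[[0.05,-2.5,0],[0,0,0.04]],[[0.2,-4.95,0],[0,0,0.08]],[[0.45,-7.4,0],[0,0,0.12]],[[0.8,-9.9,0],[0,0,0.16]],[[1.25,-12.3,0],[0,0,0.2]]]}}

```text
time: 24.25
tool_pos: [557.5, -95.9, 4.3]
tcp_rot: [179.9, -0.0, -8.1]
ft_force: [0.7, -4.8, -2.2]
finger_gap: 11.1
grip_force: 2.5
```

```bash
python3 -c "
from h import *
st();han();st();bar();st()"
```

```text
t24.25 [557.5 -95.9   4.3] r62.0 th172.5 yaw-8.1 F [ 0.7 -4.8 -2.2] Mz0.08 tau 0.287 with Mz 0.363 gap11.1 g2.5
handle n 482 173.6202747259052
t24.30 [557.5 -95.6   4.3] r62.0 th172.2 yaw-8.3 F [ 0.8 -3.8 -1.6] Mz0.02 tau 0.225 with Mz 0.246 gap11.1 g1.9
bar n 3922 angle -39.9
t24.35 [557.5 -95.6   4.3] r62.1 th172.2 yaw-8.1 F [ 0.8 -3.9 -1. ] Mz0.07 tau 0.230 with Mz 0.301 gap10.8 g1.7
```

>>> {"api": "jog_arm", "payload": {"rows": [[[0.03,-1.9,0],[0,0,0.03]],[[0.1,-3.7,0],[0,0,0.06]],[[0.25,-5.6,0],[0,0,0.09]],[[0.45,-7.4,0],[0,0,0.12]],[[0.7,-9.3,0],[0,0,0.15]]]}}

```text
time: 24.85
tool_pos: [559.3, -87.1, 4.2]
tcp_rot: [179.9, 0.0, -16.7]
ft_force: [-1.6, -6.7, -1.4]
finger_gap: 11.0
grip_force: 3.6
```

```bash
python3 -c "
from h import *
st();han();st();bar();st()"
```

```text
t24.85 [559.3 -87.1   4.2] r62.1 th164.2 yaw-16.7 F [-1.6 -6.7 -1.4] Mz0.09 tau 0.426 with Mz 0.513 gap11.0 g3.6
handle n 479 165.4022643861682
t24.90 [559.3 -86.9   4.2] r62.1 th164.0 yaw-16.8 F [-0.3 -5.8 -1. ] Mz0.07 tau 0.350 with Mz 0.419 gap10.9 g3.2
bar n 3939 angle -40.0
t24.95 [559.3 -86.9   4.3] r62.1 th164.0 yaw-16.7 F [-1.5 -6.2 -1.1] Mz0.10 tau 0.394 with Mz 0.498 gap11.1 g2.7
```

>>> {"api": "jog_arm", "payload": {"rows": [[[0.02,-1.5,0],[0,0,0.025]],[[0.08,-3.1,0],[0,0,0.05]],[[0.17,-4.65,0],[0,0,0.075]],[[0.3,-6.2,0],[0,0,0.1]],[[0.45,-7.4,0],[0,0,0.12]]]}}

```text
time: 25.45
tool_pos: [561.5, -80.4, 4.2]
tcp_rot: [179.9, 0.0, -23.5]
ft_force: [-3.7, -7.9, 0.7]
finger_gap: 11.0
grip_force: 4.0
```

```bash
python3 -c "
from h import *
st();han();st();bar();st()"
```

```text
t25.45 [561.5 -80.4   4.2] r62.1 th157.7 yaw-23.5 F [-3.7 -7.9  0.7] Mz0.05 tau 0.541 with Mz 0.592 gap11.0 g4.0
handle n 481 158.88580922693268
t25.50 [561.6 -80.2   4.2] r62.1 th157.5 yaw-23.6 F [-1.7 -6.7 -0.3] Mz0.06 tau 0.428 with Mz 0.490 gap11.1 g3.7
bar n 3955 angle -40.1
t25.55 [561.5 -80.2   4.2] r62.2 th157.5 yaw-23.5 F [-2.1 -7.4 -0.3] Mz0.03 tau 0.476 with Mz 0.502 gap10.7 g3.5
```

The torque reads about 0.57 N m while turning, so the ring is tight. I release and retreat.

>>> {"api": "jog_arm", "payload": {"rows": [[[0,1.2,0],[0,0,0]],[[0,1.2,0],[0,0,0]],[[0,1.2,0],[0,0,0]],[[0,1.2,0],[0,0,0]],[[0,1.2,-20],[0,0,0]],[[0,1.2,-50],[0,0,0]],[[0,1.2,-90],[0,0,0]],[[0,1.2,-130],[0,0,0]],[[-40,1.2,-150],[0,0,0]],[[-40,1.2,-150],[0,0,0]]], "grip": 20}}

```text
time: 26.55
tool_pos: [524.9, -63.1, 158.5]
tcp_rot: [-179.9, -0.3, -23.6]
ft_force: [1.9, -0.5, -0.9]
finger_gap: 19.7
grip_force: 0.0
```

>>> {"api": "jog_arm", "payload": {"rows": [[[0,0,0],[0,0,0]],[[0,0,0],[0,0,0]],[[0,0,0],[0,0,0]],[[0,0,0],[0,0,0]],[[0,0,0],[0,0,0]]]}}

```text
time: 27.05
tool_pos: [524.9, -64.2, 153.5]
tcp_rot: [180.0, 0.1, -23.6]
ft_force: [-0.5, 0.3, 0.3]
finger_gap: 19.8
grip_force: 0.0
```

```bash
python3 - <<'E'
from h import *
st();bar()
im,d=r.snapshot("wrist"); cv2.imwrite("pics/w8.png",im)
p,P=campose("wrist"); W=back(p,P,d); rr=np.hypot(W[...,0]-619,W[...,1]+104)
m=(W[...,2]>48)&(W[...,2]<60)&(rr<75)&(rr>36)&(W[...,0]<600);q=W[m];print("handle",np.degrees(np.arctan2(q[:,1].mean()+104,q[:,0].mean()-619))%360)
E
```

```text
t27.05 [524.9 -64.2 153.5] r102.2 th157.1 yaw-23.6 F [-0.5  0.3  0.3] Mz0.00 tau -0.004 with Mz 0.000 gap19.8 g0.0
bar n 767 angle -40.0
handle 158.91570855550026
```

View pics/w8.png

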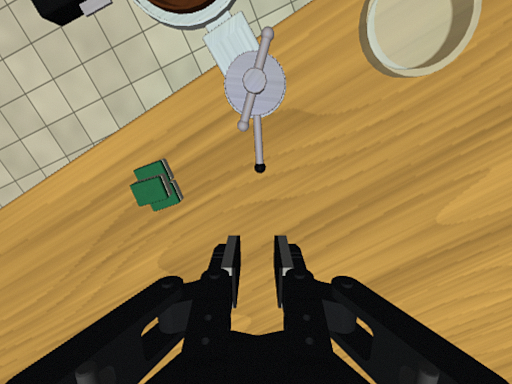

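The picture shows the gripper clear, the bar at -40° and the handle at 159° (ball at pixel (260,168)). Tiles, ashtray and dish are undisturbed. I hand in.

```bash
python3 -c "
from bench import r
print(r.hand_in())"
```

```text
the job is handed in; nothing more can be done
None
```

I handed the job in at about 27 s of the 61 s allowed; no verdict came back. The lock ring was slackened, the screw set hand-firm at about 0.32 N m, and the ring retightened at about 0.57 N m by feel. In the last picture the tiles, ashtray and dish looked undisturbed.

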